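Reload the bench carton stapler in the games store

TASK

Reload the carton stapler: draw the sprung follower back by its knob until it comes gently up against the end stop, tip the knob into the catch and let go so that it stays back, then lay the wide stick of staples over the magazine rail in front of it. Free the knob from the catch and ease the follower home, without letting it snap, so that it holds the stick fully forward against the nose; do not force anything, and leave the other things on the table alone.

Things in the scene. Friction and masses are not known exactly. Their poses are not given: they have to be found in the camera images.
- stapler: Grey bench carton stapler, bolted down (lengths in mm): base 420 x 130, column, head and air cylinder at one end, a level staple magazine at the other. Origin: underside of the base, below the nose face, on the track's centre line. x = feed direction (towards nose and head), z up; the magazine runs back to x = -222. Head and column lie at x > 0, up to 295 high. The stick fits either way round.
- rail_front (a point): Nose end of the magazine rail, top centre (x = 0, y = 0, 125 above the table). The rail is a plain steel bar 28 wide, 22 deep, open at both sides, that the stick straddles (its crown lies on the rail top, 1.8 clearance each side). The nose face stands at this point. With the follower caught, about 131 to 141 of rail lie bare between nose and follower face.
- follower (a joint): Travel of the follower in m, 0 at home, growing as it is drawn back along stapler -x. The follower is a shoe 36 wide, 50 long riding on the rail; its pushing face is 12 behind the nose at 0. A spring drives it forward: 6.6 N at home, rising evenly to 10.3 N at 0.122. Closed on the 80 mm stick it reads about 0.068. The end stop is met somewhere from 0.122 to 0.132 (see handle_tip).
- handle_tip (a joint): Sideways tip of the handle, rad: 0 upright, up to 0.40 towards stapler +y; it stays as left. Catch: keeper lug, 11 mm notch, end stop, clamped on the +y side where the last user set it, not measured: find it by feel. Draw the upright handle to the stop, tip it fully (past 0.3) in behind the keeper, let it forward 3 mm onto it. To free: draw back 1 to 2 mm, tip upright.
- handle: The handle on the follower: an 8 mm steel stem with a black ball on top. Origin: its pivot, on the track's centre line, 6 above the rail top, 62 behind the nose when the follower is home; the pivot axis runs along stapler x. z = along the stem. Keeper and stop are 28 to 38 above the rail top; keep fingertips above them when gripping.
- knob (a point): Centre of the black ball, 22 across, on the handle, 60 above the pivot: 191 above the table when upright. Tipped to 0.38 it stands about 22 aside (stapler +y) and 4 lower. Free all round, to be pinched or hooked from above (pinched fore and aft, along stapler x, it swings freely as it tips); nothing stands higher near it but the head and cylinder, 62 or more ahead.
- stick: The wide stick of carton staples, lying legs down on the mat: an upside-down steel channel 80 long (x), 36 wide (y), 18 high, walls and crown 2.2 thick, 31.6 wide inside, 40 to 65 g. Origin: centre of its underside (level with the leg ends), z up. Seated on the rail its origin is 109 above the table.
- narrow_strip: A stick of narrow staples for another tool, also steel, lying legs down: 80 long, 18 wide, 13 high; it does not fit this rail. Leave alone. Origin: centre of its underside.
- tape_measure: Grey tape measure, 66 x 38, 62 high, hook at +x. Bystander. Origin: centre of its underside.
- tape_roll: Roll of brown packing tape lying flat, 110 across, 48 high. Bystander. Origin: centre of its underside.
- wall_piece: Model stone wall on a wooden base, 120 x 30, 26 high. Bystander. Origin: centre of its underside.
- hedge_piece: Model hedge on a wooden base, 140 x 28, 36 high. Bystander. Origin: centre of its underside.
- marker: Marker pen lying down, 131 long, 17 thick. Bystander. Origin: under its middle.
- cutter: Closed box cutter, 150 x 26, 20 high. Bystander. Origin: centre of its underside.
There are look-alikes about, which are no part of the job. What is shaped like the stick but yellow is not meant.

How it is judged:
By the outcome, as a careful person would: the job done as asked, in the order asked, and still so for the second after the job is handed in, with the robot touching nothing.
It also fails if it takes over 72 s, if anything falls off the work surface, if the arm or the gripper's body presses on something with over 40 N, if the wrist force passes 120 N, or if a joint passes its speed limit or range.

ROBOT

A 6-joint arm with a two-finger parallel gripper is mounted at the origin on the work surface. World frame = base frame: x ahead of the robot, y to its left, z up, the work surface at z = 0. Lengths are in m, angles in rad, forces in N, time in s.
With the tool pointing down it reaches from about 0.3 to 0.775 m from the base axis. Payload 14.6 kg.
Tool frame: the origin (TCP) lies on the centre line of the jaws, within the pads' length; the fingertips stand 19 mm ahead of it and the grasp point (between the pads) is the TCP; z points along the fingers, y is the direction in which the jaws open and shut (so a half turn about z gives the same grasp; the last joint's range is limited). The gripper opens to 94 mm and grips with 3 to 60 N. Pads are 16 mm wide; open, the fingers measure 119 mm over their backs; the gripper's body (75 mm by 177 mm) begins 78 mm behind the grasp point.
Start: joints at [1.231, 0.3, 1.521, -0, 1.321, -0.067], TCP at [0.148, 0.53, 0.224] pointing down, gripper open.
Joint ranges: [-3.03, 3.03], [-0.79, 2.21], [0.23, 2.52], [-1.04, 4.18], [0, 3.07], [-2.55, 2.55]. Speed limits (rad/s): [2.22, 2.22, 2.57, 3.14, 3.14, 3.14].

INTERFACE

Orientations are given as [roll, pitch, yaw] about the fixed x, y, z axes, in that order (R = Rz(yaw) Ry(pitch) Rx(roll)).
In Python, from station import ctrl gives the robot as it stands. The module is installed in compiled form; this text tells all that it offers.
- The arm moves only by the shell command python3 -m creep 'ROWS' [FORCE]. ROWS is a JSON object of lists of equal length, an entry for each row: "translation": the shift along the world's x, y, z in mm, a list of three; "yaw": the turn about the world's z in rad; "gripper": the closure in counts, from 0 (fully open) to 255 (shut). A call has 1 to 5 rows; each row is the pose to reach, as a shift and turn from the pose measured when the call began; what a row does not reach only later rows make up. A row lasts 1/12 s, in which the tool goes at most 41.7 mm and 7.16 degrees, less where a joint would pass 70% of its speed; a pose out of reach is approached as far as the arm can. A call with a gripper value outside its range is refused whole. The fingers move at their own pace and stop on an object; FORCE is the grip in N (left out, the last holds). Time passes only in rows, so rows that repeat a pose let the fingers close. It gives the time, the measured TCP pose, the force and the opening at its end, in the units of the state.
- ctrl.get_obs(): the state, without advancing time (a new reading comes with each control period).
- ctrl.camera(name): name is "scene" or "top" or "wrist"; returns a dict with "pixels" (480x640x3 uint8, red, green, blue), "depth" (480x640 float32, m along the optical axis (not along the pixel's ray), 0 where there is no reading), "fx", "fy", "cx", "cy" (pixels), "R" (3x3) and "t" (3): a world point X has camera coordinates R X + t; the wrist camera has in their place "tool_from_camera" (4x4, takes a point from camera to tool coordinates, whose origin is the TCP and whose axes are the flange's). Camera axes: x right, y down, z forward; pixel columns grow to the right and rows downward; lengths in m; the calibration is good to about 2 mm. A picture is of the moment at which its call begins: read the wrist's pose just before it.
- ctrl.hand_in(): hands the job in, once; it reports no verdict.
The state is a dict: "time_s": time; "qpos": joint angles; "joint_vel": joint speeds; "tau": joint torques, N m; "ee_pos": TCP position; "eef_rot": TCP orientation; "force": force on the tool from outside, world axes, zero at the start; "moment": the same for the moment, N m; "grip_width": finger opening in m.
Only numpy, scipy, OpenCV 4.12 (cv2) and the standard library are available. Lean on these libraries where they do the work, as an engineer would, in place of code of your own. Each camera call takes 0.05 s, during which the arm holds its last target. There are 200 camera calls.

## Working session

There is one attempt and no reset: what is moved stays moved. The work goes in short steps, Python scripts to look and compute and a shell command to move; the robot and the scene stay as the last step left them, time stands still between calls to the robot, and variables do not carry over. Pictures are saved under pics/ and viewed, about 8 in all and at most 12, crops included, and the job is handed in when it is done.

```bash
mkdir -p pics; cat > h.py <<'E'
from station import ctrl
import numpy as np, cv2
def snap(n,f):
    c=ctrl.camera(n); cv2.imwrite(f'pics/{f}.png',c['pixels'][...,::-1]); np.save(f'pics/{f}.npy',c,allow_pickle=True); return c
def load(f): return np.load(f'pics/{f}.npy',allow_pickle=True).item()
def world(c,u,v,d=None):
    d=c['depth'][v,u] if d is None else d
    p=np.array([(u-c['cx'])/c['fx']*d,(v-c['cy'])/c['fy']*d,d]); return c['R'].T@(p-c['t'])
def onplane(c,u,v,z):
    r=c['R'].T@np.array([(u-c['cx'])/c['fx'],(v-c['cy'])/c['fy'],1]); o=-c['R'].T@c['t']; return o+r*(z-o[2])/r[2]
E
python3 - <<'E'
from h import *
o=ctrl.get_obs(); print(o)
for n in('top','scene'):
    c=snap(n,n+'0'); print(n,c['fx'],c['R'].round(3).tolist(),c['t'])
E
```

```text
{'time_s': 0.0, 'qpos': array([ 1.23141253e+00,  3.00482799e-01,  1.52158097e+00,  3.01844711e-05,
        1.32070565e+00, -6.65889318e-02]), 'joint_vel': array([-0.0011402 ,  0.00111179,  0.00036494, -0.00045224,  0.00017304,
       -0.00171611]), 'tau': array([-1.18031963e-03, -5.31807232e+01, -3.52739275e+01,  7.07697007e-02,
        2.44154624e-02, -1.25396450e-04]), 'ee_pos': array([0.1480923 , 0.529436  , 0.22387995]), 'eef_rot': array([-3.14042044e+00, -1.07473384e-04,  2.86879024e+00]), 'force': array([ 0.2078378 , -0.13501044, -0.10991467]), 'moment': array([0.0588866 , 0.00268013, 0.01102469]), 'grip_width': 0.09393602598845553}
top 496.33287262407634 [[-0.031, -1.0, -0.001], [-0.979, 0.03, -0.2], [0.2, -0.005, -0.98]] [0.05026652 0.58434771 1.00489579]
scene 551.2067276563121 [[0.73, 0.683, -0.011], [0.37, -0.409, -0.834], [-0.574, 0.605, -0.552]] [-0.41688441 -0.0802385   1.61767639]
```

View pics/top0.png

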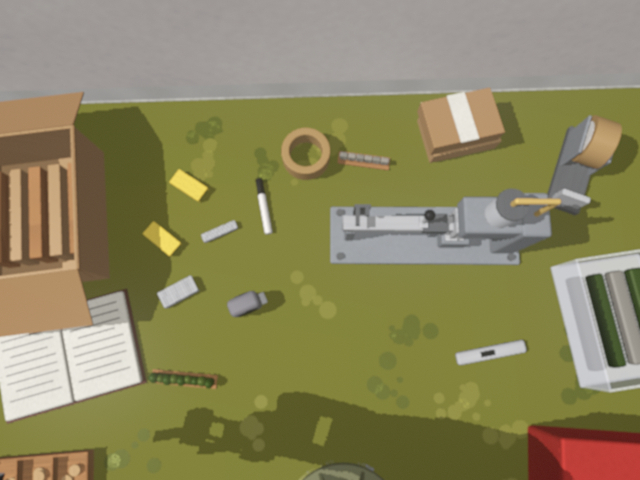

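View pics/scene0.png

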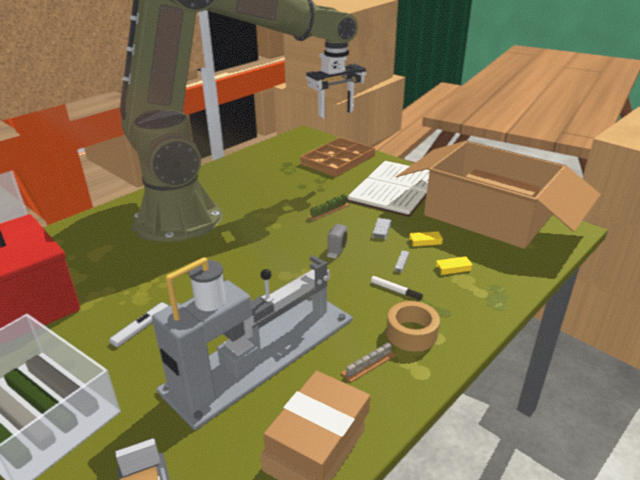

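```bash
python3 - <<'E'
from h import *
c=load('top0'); v,u=np.mgrid[0:480,0:640]; d=c['depth']
P=np.stack([(u-c['cx'])/c['fx']*d,(v-c['cy'])/c['fy']*d,d],-1)-c['t']; P=P@c['R']
np.save('pics/P.npy',P)
def rect(m,name):
    k,l,s,_=cv2.connectedComponentsWithStats(m.astype(np.uint8))
    for i in range(1,k):
        if s[i,4]>60:
            q=P[l==i]; print(name,s[i].tolist(),q.mean(0).round(4),[np.round(t,4) for t in cv2.minAreaRect((q[:,:2]*1000).astype(np.float32))])
Z=P[...,2]
w=np.zeros_like(Z,bool); w[270:315,150:205]=1
rect(w&(Z>.009)&(Z<.03),'stick')
w[:]=0; w[215:250,195:245]=1; rect(w&(Z>.006)&(Z<.03),'narrow')
w[:]=0; w[195:275,325:480]=1
print('table z',np.median(Z[300:330,300:330]))
rect(w&(Z>.115)&(Z<.129),'rail')
rect(w&(Z>.135)&(Z<.21),'high')
rect(w&(c['pixels'].max(-1)<45)&(Z>.1),'dark')
w[:]=0; w[195:275,325:525]=1
rect(w&(Z>.004)&(Z<.04),'base')
cam=-c['R'].T@c['t'];print(cam)
im=c['pixels'][...,::-1]
a=cv2.resize(im[195:275,325:525],None,fx=4,fy=4,interpolation=cv2.INTER_CUBIC)
b=cv2.resize(load('scene0')['pixels'][225:365,215:365,::-1],None,fx=2,fy=2,interpolation=cv2.INTER_CUBIC)
e=cv2.resize(im[260:330,150:275],None,fx=4,fy=4,interpolation=cv2.INTER_CUBIC)
out=np.zeros((600,800,3),np.uint8); out[:320]=a; out[320:,:300]=b; out[320:,300:800]=e
cv2.imwrite('pics/crop1.png',out)
E
```

```text
stick [158, 275, 41, 33, 642] [0.4872 0.3424 0.0176] [array([487.6587, 342.8477]), array([36.9045, 81.2812]), np.float64(27.5671)]
narrow [201, 220, 37, 22, 306] [0.6209 0.2544 0.0127] [array([621.112 , 254.3286]), array([19.5854, 80.1564]), np.float64(22.3015)]
table z -6.14249452274139e-05
rail [446, 211, 13, 25, 108] [ 0.596  -0.2371  0.1244] [array([ 594.823, -236.63 ]), array([49.0674, 18.0973]), np.float64(9.1309)]
rail [343, 216, 105, 17, 1101] [ 0.6006 -0.1039  0.1244] [array([ 600.8785, -123.5026]), array([210.0027,  32.2229]), np.float64(86.4696)]
high [454, 196, 26, 42, 959] [ 0.5931 -0.2525  0.1851] [array([ 595.731, -257.058]), array([75.2588, 39.8106]), np.float64(5.6154)]
high [354, 204, 17, 22, 196] [ 0.6179 -0.0532  0.1606] [array([611.1409, -55.7901]), array([31.5881, 42.2637]), np.float64(89.0116)]
high [420, 209, 16, 18, 166] [ 0.5984 -0.1772  0.1784] [array([ 599.5187, -178.45  ]), array([21.0312, 21.0016]), np.float64(83.7345)]
base [370, 205, 88, 11, 647] [ 0.6544 -0.1736  0.0121] [array([ 655.7531, -185.9822]), array([198.2779,  25.6868]), np.float64(88.728)]
base [330, 206, 191, 59, 5248] [ 0.5711 -0.167   0.0126] [array([ 596.5944, -207.6862]), array([427.1373, 131.5833]), np.float64(87.1767)]
[0.3725798  0.03748825 1.10162764]
```

View pics/crop1.png

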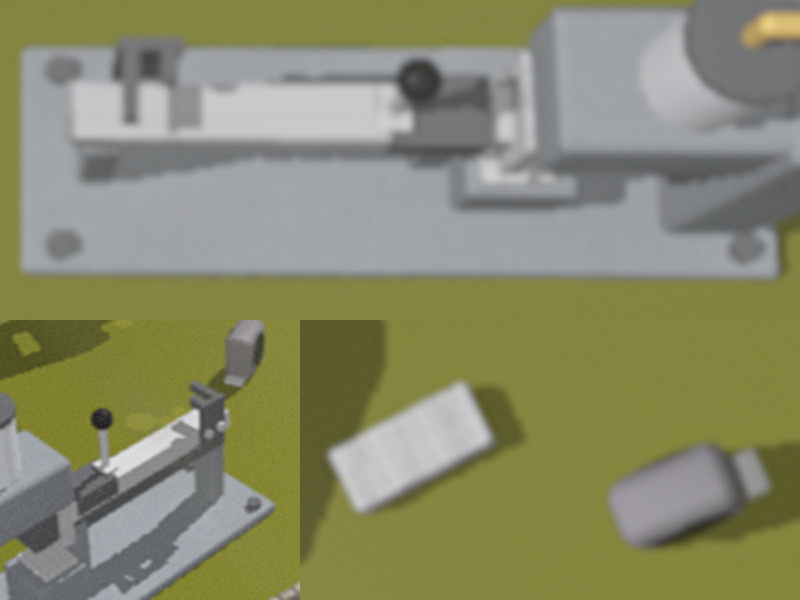

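```bash
python3 - <<'E'
from h import *
from scipy.optimize import least_squares
P=np.load('pics/P.npy'); c=load('top0'); Z=P[...,2]
w=np.zeros(Z.shape,bool); w[195:275,325:480]=1
q=P[w&(Z>.122)&(Z<.128)&(P[...,1]>-.16)&(P[...,1]<-.07)]
# rail edges per y bin
B=[];
for y in np.arange(-.16,-.07,.004):
    s=q[(q[:,1]>=y)&(q[:,1]<y+.004)]
    if len(s): B.append((y+.002,s[:,0].min(),s[:,0].max(),len(s)))
B=np.array(B); print('rail z',np.median(q[:,2]));print(B.round(4)[::3])
for k in(1,2): print(np.polyfit(B[:,0],B[:,k],1))
# base edges from image gradient (saturation)
hsv=cv2.cvtColor(c['pixels'],cv2.COLOR_RGB2HSV); S=hsv[...,1].astype(float)
E=[]
for u in range(345,510,5):
    col=S[240:290,u]; g=np.diff(col); i=g.argmax(); 
    t=g[max(i-2,0):i+3]; e=(t*np.arange(max(i-2,0),i+3)).sum()/t.sum()+.5+240
    E.append(onplane(c,u,e,.012)[:2])
E=np.array(E); p=np.polyfit(E[:,1],E[:,0],1); r=E[:,0]-np.polyval(p,E[:,1]); ok=abs(r)<.002
p=np.polyfit(E[ok,1],E[ok,0],1); print('base low edge',p,ok.sum(),abs(r).max())
b=P[w&(Z>.004)&(Z<.03)]; print('base z',np.percentile(b[:,2],[5,50,95]))
# left edge
E=[]
for v in range(215,262,3):
    g=-np.diff(S[v,318:345]); i=g.argmax(); t=g[i-2:i+3]; e=(t*np.arange(i-2,i+3)).sum()/t.sum()+.5+318
    E.append(onplane(c,e,v,.012)[:2])
E=np.array(E); print('left edge',np.polyfit(E[:,0],E[:,1],1))
# knob sphere
k=P[w&(Z>.175)&(Z<.21)&(P[...,1]>-.2)&(P[...,1]<-.16)]
f=least_squares(lambda a:np.linalg.norm(k-a,axis=1)-.011,[.6,-.18,.191],loss='soft_l1',f_scale=.001); print('knob',f.x,len(k))
m=w&(c['pixels'].max(-1)<60)&(Z>.17); vv,uu=np.nonzero(m); print('dark',uu.mean(),vv.mean(),onplane(c,(uu.min()+uu.max())/2,(vv.min()+vv.max())/2,.191))
# head heights along y
for y in np.arange(-.22,-.42,-.015):
    s=Z[(abs(P[...,1]-y)<.0075)&(abs(P[...,0]-.6)<.1)]; print(round(y,3),s.max().round(3),end='; ')
s=P[w&(Z>.14)&(P[...,1]>-.09)]; print('\nkeeper',s.min(0),s.max(0))
# scene cam knob
c2=load('scene0'); im=c2['pixels']; m=(im.max(-1)<60); m[:262]=0;m[285:]=0;m[:,:255]=0;m[:,278:]=0
vv,uu=np.nonzero(m); u2,v2=(uu.min()+uu.max())/2,(vv.min()+vv.max())/2; print(u2,v2,onplane(c2,u2,v2,.191),world(c2,int(u2),int(v2)))
E
```

```text
rail z 0.12489194770129701
[[-0.158   0.5864  0.6142 21.    ]
 [-0.146   0.5871  0.6143 26.    ]
 [-0.134   0.5877  0.615  29.    ]
 [-0.122   0.5878  0.6152 24.    ]
 [-0.11    0.5883  0.6157 21.    ]
 [-0.098   0.5886  0.6156 26.    ]
 [-0.086   0.5893  0.6153 25.    ]
 [-0.074   0.5892  0.6158 23.    ]]
[0.03774652 0.59243493]
[0.02388012 0.61794201]
base low edge [0.03724591 0.53818599] 33 0.0003748086663412087
base z [0.00775974 0.01186652 0.0158658 ]
left edge [-0.03623506  0.02889137]
knob [ 0.59981947 -0.17868933  0.19126001] 108
dark 431.38461538461536 216.0 [ 0.59721152 -0.18061244  0.191     ]
-0.22 0.135; -0.235 0.197; -0.25 0.202; -0.265 0.203; -0.28 0.273; -0.295 0.29; -0.31 0.295; -0.325 0.295; -0.34 0.295; -0.355 0.295; -0.37 0.295; -0.385 0.291; -0.4 0.205; -0.415 0.016; 
keeper [ 0.3725798  -0.07185121  0.14016042] [0.6324874  0.03748825 1.10162764]
265.5 274.0 [ 0.59748201 -0.17873248  0.191     ] [ 0.60338461 -0.18481499  0.19725967]
```

```bash
for i in 1 2 3 4; do python3 -m creep '{"translation":[[22,-34,4],[44,-68,8],[66,-102,12],[88,-136,16],[110,-170,20]],"yaw":[0.012,0.024,0.036,0.048,0.06],"gripper":[0,0,0,0,0]}' 20; done
python3 - <<'E'
from h import *
o=ctrl.get_obs(); print(o['ee_pos'],o['eef_rot'],o['qpos'],o['force'])
c=snap('wrist','w1'); print(c['tool_from_camera'],c['fx'])
E
```

```text
time_s: 0.52
ee_pos: [0.2585, 0.3577, 0.2439]
eef_rot: [-3.14, -0.0, 2.93]
force: [1.6, 0.6, 0.1]
grip_width: 0.0937
time_s: 0.93
ee_pos: [0.369, 0.1858, 0.2641]
eef_rot: [-3.14, -0.0, 2.991]
force: [0.8, 0.7, 0.7]
grip_width: 0.0942
time_s: 1.35
ee_pos: [0.4796, 0.0137, 0.2842]
eef_rot: [-3.14, -0.0, 3.051]
force: [1.3, 0.4, -0.6]
grip_width: 0.0935
time_s: 1.77
ee_pos: [0.5902, -0.1583, 0.3039]
eef_rot: [-3.141, -0.001, 3.111]
force: [0.4, 0.4, -0.2]
grip_width: 0.0938
[ 0.59015795 -0.15830663  0.30393135] [-3.14056355e+00 -7.74776363e-04  3.11125062e+00] [-3.21511997e-01  3.97682015e-01  1.20855296e+00 -1.20894799e-03
  1.53580444e+00 -1.86192412e+00] [ 0.38224202  0.42188959 -0.20575479]
[[-9.59173051e-04 -9.72018303e-01 -2.34903170e-01  6.78341718e-02]
 [ 9.99999540e-01 -9.34492664e-04 -2.16381230e-04 -9.12927505e-05]
 [-9.18877276e-06 -2.34903269e-01  9.72018752e-01 -1.59911696e-01]
 [ 0.00000000e+00  0.00000000e+00  0.00000000e+00  1.00000000e+00]] 395.38332031871636
```

View pics/w1.png

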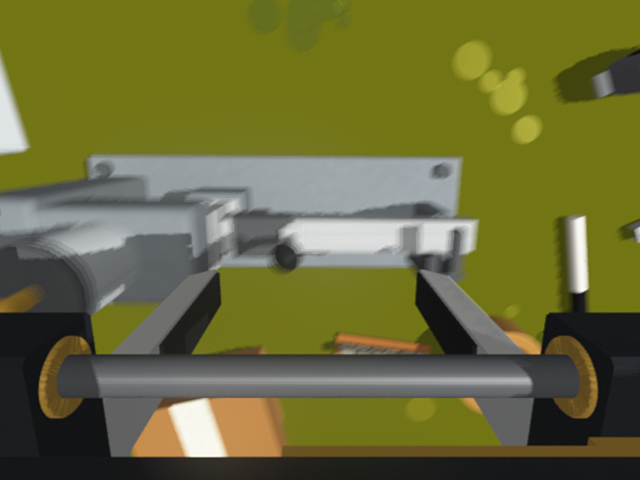

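```bash
cat >> h.py <<'E'
from scipy.spatial.transform import Rotation as Ro
def wristcam(c,o):
    R=Ro.from_euler('xyz',o['eef_rot']).as_matrix(); T=np.eye(4); T[:3,:3]=R; T[:3,3]=o['ee_pos']
    M=T@c['tool_from_camera']; c['R']=M[:3,:3].T; c['t']=-M[:3,:3].T@M[:3,3]; return c
def cloud(c):
    v,u=np.mgrid[0:480,0:640]; d=c['depth']
    return (np.stack([(u-c['cx'])/c['fx']*d,(v-c['cy'])/c['fy']*d,d],-1)-c['t'])@c['R']
E
python3 - <<'E'
from h import *
from scipy.optimize import least_squares
c=wristcam(load('w1'),ctrl.get_obs()); P=cloud(c); Z=P[...,2]
im=c['pixels']; m=np.zeros((480,640),np.uint8); m[235:280,262:308]=(im[235:280,262:308].max(-1)<50)
vv,uu=np.nonzero(m); print(uu.min(),uu.max(),vv.min(),vv.max()); u,v=(uu.min()+uu.max())/2,(vv.min()+vv.max())/2
print('ray',onplane(c,u,v,.191))
w=np.zeros(Z.shape,bool); w[225:285,255:315]=1
k=P[w&(Z>.178)&(Z<.21)&(c['depth']>0)]; f=least_squares(lambda a:np.linalg.norm(k-a,axis=1)-.011,[.6,-.18,.191],loss='soft_l1',f_scale=.001); print('sphere',f.x,len(k),abs(f.fun).mean())
A=[]
for u in range(320,400,4):
    vs=np.nonzero((abs(Z[:,u]-.125)<.004)&(c['depth'][:,u]>0))[0]; vs=vs[(vs>200)&(vs<280)]
    if len(vs): A.append(np.r_[onplane(c,u,vs.min()-.5,.125)[:2],onplane(c,u,vs.max()+.5,.125)[:2]])
A=np.array(A); print(A[::4].round(4)); print(np.polyfit(A[:,1],A[:,0],1),np.polyfit(A[:,3],A[:,2],1))
# intensity edges
g=cv2.cvtColor(im,cv2.COLOR_RGB2GRAY).astype(float); print(g[205:270,360].astype(int).tolist())
E
```

```text
275 295 245 268
ray [ 0.60234442 -0.1875635   0.191     ]
sphere [ 0.60062356 -0.18411699  0.18945652] 729 0.00037680826827340725
[[ 0.5862 -0.1618  0.6149 -0.1627]
 [ 0.5875 -0.1479  0.6153 -0.1486]
 [ 0.588  -0.1341  0.6158 -0.1344]
 [ 0.5884 -0.1202  0.6163 -0.1203]
 [ 0.5889 -0.1063  0.6176 -0.1062]]
[0.04000109 0.59319971] [0.04932562 0.62260747]
[164, 164, 165, 164, 152, 135, 119, 102, 98, 102, 105, 105, 113, 135, 155, 175, 186, 200, 212, 219, 218, 219, 219, 220, 219, 220, 220, 219, 218, 218, 218, 220, 221, 222, 221, 223, 223, 223, 221, 220, 220, 220, 219, 217, 212, 206, 196, 190, 180, 166, 162, 160, 162, 162, 161, 161, 159, 161, 161, 156, 145, 134, 127, 120, 112]
```

```bash
cat > m.py <<'E'
from h import *
from scipy.optimize import least_squares
def meas(c,P):
    Z=P[...,2]; D=c['depth']>0
    w=D&(Z>.178)&(Z<.21)&(P[...,1]<-.15)&(P[...,1]>-.215)&(abs(P[...,0]-.605)<.03)
    k=P[w]; f=least_squares(lambda a:np.linalg.norm(k-a,axis=1)-.011,[.6,-.18,.191],loss='soft_l1',f_scale=.001); print('sphere',f.x,len(k),abs(f.fun).mean())
    r=P[D&(abs(Z-.125)<.0025)&(P[...,1]<-.1)&(P[...,1]>-.16)&(abs(P[...,0]-.6)<.03)]
    e=[(y+.002,)+tuple(np.percentile(s[:,0],[1,99])) for y in np.arange(-.16,-.1,.004) for s in [r[(r[:,1]>=y)&(r[:,1]<y+.004)]] if len(s)>5]
    e=np.array(e); print('rail mid@-.12',np.polyfit(e[:,0]+.12,e[:,1:].mean(1),1),'width',np.mean(e[:,2]-e[:,1]),'z',np.median(r[:,2]))
E
python3 - <<'E'
from m import *
o=ctrl.get_obs(); c=snap('wrist','w2'); o2=ctrl.get_obs(); print(o['ee_pos'],o2['ee_pos'])
c=wristcam(c,o); meas(c,cloud(c))
c=snap('top','top1'); meas(c,cloud(c))
E
```

```text
[ 0.59227212 -0.16342822  0.30283319] [ 0.59085443 -0.16057678  0.30227363]
sphere [ 0.59866785 -0.17886484  0.19053354] 747 0.00036553012591924777
rail mid@-.12 [0.03548601 0.60057616] width 0.027091808204382558 z 0.1246503205135048
sphere [ 0.6   -0.18   0.191] 0 nan
rail mid@-.12 [0.0280511  0.60169723] width 0.026386917492573055 z 0.12473792342882341m.py:6: RuntimeWarning: Mean of empty slice.
  k=P[w]; f=least_squares(lambda a:np.linalg.norm(k-a,axis=1)-.011,[.6,-.18,.191],loss='soft_l1',f_scale=.001); print('sphere',f.x,len(k),abs(f.fun).mean())
  ret = ret.dtype.type(ret / rcount)
```

```bash
python3 -m creep '{"translation":[[8,-9,-20],[8,-9,-30],[8,-9,-40],[8,-9,-50],[8,-9,-60]],"yaw":[-0.007,-0.007,-0.007,-0.007,-0.007],"gripper":[136,136,136,136,136]}' 20; python3 -m creep '{"translation":[[0,0,0],[0,0,0],[0,0,0]],"yaw":[0,0,0],"gripper":[136,136,136]}'
```

```text
time_s: 2.33
ee_pos: [0.5977, -0.1664, 0.2421]
eef_rot: [-3.141, -0.002, 3.102]
force: [0.4, -0.1, 0.7]
grip_width: 0.064
time_s: 2.58
ee_pos: [0.5978, -0.1662, 0.2429]
eef_rot: [-3.141, -0.001, 3.103]
force: [0.9, 0.3, 0.7]
grip_width: 0.0453
```

```bash
python3 -m creep '{"translation":[[1.5,-4,-3],[1.5,-4,-13],[1.5,-4,-23],[1.5,-4,-33],[1.5,-4,-42]],"yaw":[0.001,0.001,0.001,0.001,0.001],"gripper":[136,136,136,136,136]}' 20; python3 -m creep '{"translation":[[0,0,0],[0,0,0],[0,0,0]],"yaw":[0,0,0],"gripper":[160,180,190]}'; python3 -m creep '{"translation":[[0,0,0],[0,0,0],[0,0,0],[0,0,0],[0,0,0]],"yaw":[0,0,0,0,0],"gripper":[200,210,215,220,220]}'
python3 - <<'E'
from h import *
snap('wrist','w3')
E
```

```text
time_s: 3.0
ee_pos: [0.599, -0.1701, 0.1991]
eef_rot: [-3.141, -0.002, 3.103]
force: [-0.2, -0.4, -0.3]
grip_width: 0.0438
time_s: 3.25
ee_pos: [0.5986, -0.1709, 0.1986]
eef_rot: [-3.14, -0.004, 3.103]
force: [-1.7, -7.3, -5.3]
grip_width: 0.027
time_s: 3.67
ee_pos: [0.5986, -0.172, 0.1986]
eef_rot: [-3.138, -0.004, 3.102]
force: [-0.2, -7.6, -4.8]
grip_width: 0.0208
```

View pics/w3.png

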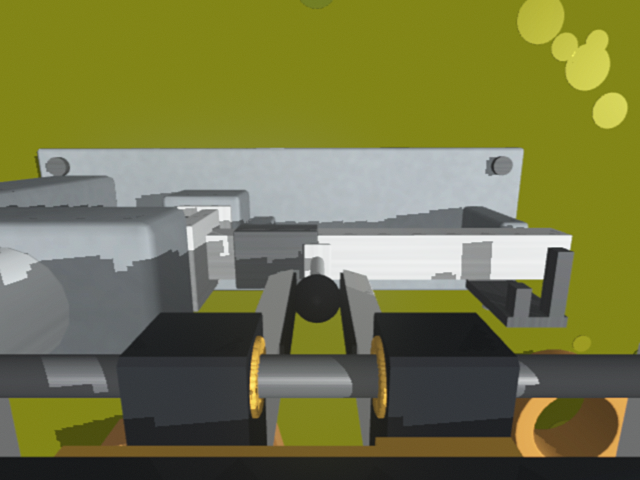

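```bash
for i in 1 2; do python3 -m creep '{"translation":[[0.4,10,0],[0.7,20,0],[1.1,30,0],[1.5,40,0],[1.9,50,0]],"yaw":[0,0,0,0,0],"gripper":[220,220,220,220,220]}' 20; done;  python3 -m creep '{"translation":[[0.1,3,0],[0.2,5,0],[0.3,7,0],[0.3,8,0],[0.3,8,0]],"yaw":[0,0,0,0,0],"gripper":[220,220,220,220,220]}'
```

```text
time_s: 4.13
ee_pos: [0.6003, -0.1229, 0.1986]
eef_rot: [-3.136, -0.004, 3.102]
force: [1.2, -8.7, -4.4]
grip_width: 0.0209
time_s: 4.55
ee_pos: [0.6022, -0.0739, 0.1985]
eef_rot: [-3.134, -0.004, 3.101]
force: [0.4, -9.6, -4.4]
grip_width: 0.0211
time_s: 4.97
ee_pos: [0.6024, -0.0671, 0.1985]
eef_rot: [-3.131, -0.004, 3.1]
force: [0.3, -9.3, -4.8]
grip_width: 0.0207
```

```bash
python3 -m creep '{"translation":[[0.1,2,0],[0.2,4,0],[0.3,6,0],[0.4,8,0],[0.4,9,0]],"yaw":[0,0,0,0,0],"gripper":[220,220,220,220,220]}' 20; for i in 1 2; do python3 -m creep '{"translation":[[0,1,0],[0.1,2,0]],"yaw":[0,0],"gripper":[220,220]}'; done
```

```text
time_s: 5.38
ee_pos: [0.6027, -0.0596, 0.1985]
eef_rot: [-3.129, -0.004, 3.099]
force: [0.1, -9.4, -5.0]
grip_width: 0.0204
time_s: 5.55
ee_pos: [0.6028, -0.0591, 0.1985]
eef_rot: [-3.126, -0.004, 3.098]
force: [0.3, -10.5, -4.4]
grip_width: 0.0204
time_s: 5.72
ee_pos: [0.6028, -0.0587, 0.1984]
eef_rot: [-3.124, -0.004, 3.097]
force: [0.6, -10.7, -3.9]
grip_width: 0.0205
```

```bash
for i in 1 2; do python3 -m creep '{"translation":[[0,1,0],[0.1,2,0],[0.1,3,0],[0.1,3,0],[0.1,3,0]],"yaw":[0,0,0,0.005,0.005],"gripper":[220,220,220,220,220]}' 20;done
```

```text
time_s: 6.13
ee_pos: [0.6028, -0.0572, 0.1984]
eef_rot: [-3.122, -0.004, 3.102]
force: [0.3, -9.0, -4.8]
grip_width: 0.0208
time_s: 6.55
ee_pos: [0.6029, -0.0556, 0.1984]
eef_rot: [-3.12, -0.004, 3.106]
force: [-0.5, -10.2, -3.7]
grip_width: 0.0206
```

```bash
for i in 1 2; do python3 -m creep '{"translation":[[0,1,0],[0.1,2,0],[0.1,3,0],[0.1,3,0],[0.1,3,0]],"yaw":[0,0,0,0,0],"gripper":[220,220,220,220,220]}' 20;done
```

```text
time_s: 6.97
ee_pos: [0.6029, -0.054, 0.1985]
eef_rot: [-3.117, -0.004, 3.105]
force: [-0.1, -10.1, -4.2]
grip_width: 0.0208
time_s: 7.38
ee_pos: [0.603, -0.0524, 0.1984]
eef_rot: [-3.115, -0.004, 3.104]
force: [0.0, -8.7, -4.2]
grip_width: 0.0207
```

```bash
python3 -m creep '{"translation":[[0,1,0],[0.1,2,0],[0.1,3,0],[0.1,3,0],[0.1,3,0]],"yaw":[0,0,0,0,0],"gripper":[220,220,220,220,220]}' 20;
```

```text
time_s: 7.8
ee_pos: [0.603, -0.0518, 0.1983]
eef_rot: [-3.111, -0.005, 3.103]
force: [-0.2, -16.0, -5.0]
grip_width: 0.0205
```

```bash
python3 -m creep '{"translation":[[0,1,0],[0.1,2,0],[0.1,2.5,0],[0.1,2.5,0],[0.1,2.5,0]],"yaw":[0,0,0,0,0],"gripper":[220,220,220,220,220]}' 20;
```

```text
time_s: 8.22
ee_pos: [0.603, -0.0518, 0.1983]
eef_rot: [-3.108, -0.005, 3.101]
force: [0.5, -17.0, -4.7]
grip_width: 0.0202
```

```bash
python3 -m creep '{"translation":[[5,0.9,-0.2],[10,0.8,-0.8],[15,0.6,-1.9],[20,0.4,-3.4],[23,0.3,-4.6]],"yaw":[0,0,0,0,0],"gripper":[220,220,220,220,220]}' 20;
```

```text
time_s: 8.63
ee_pos: [0.6264, -0.0532, 0.1943]
eef_rot: [-3.105, -0.004, 3.1]
force: [-0.5, -10.5, 1.2]
grip_width: 0.021
```

```bash
python3 -m creep '{"translation":[[1.5,0.8,-0.5],[1.5,0.8,-0.5]],"yaw":[0,0],"gripper":[220,220]}' 20; python3 - <<'E'
from h import *
snap('wrist','w4')
E
```

```text
time_s: 8.8
ee_pos: [0.628, -0.0541, 0.1939]
eef_rot: [-3.102, -0.004, 3.099]
force: [-1.1, -10.8, -2.3]
grip_width: 0.0208
```

View pics/w4.png

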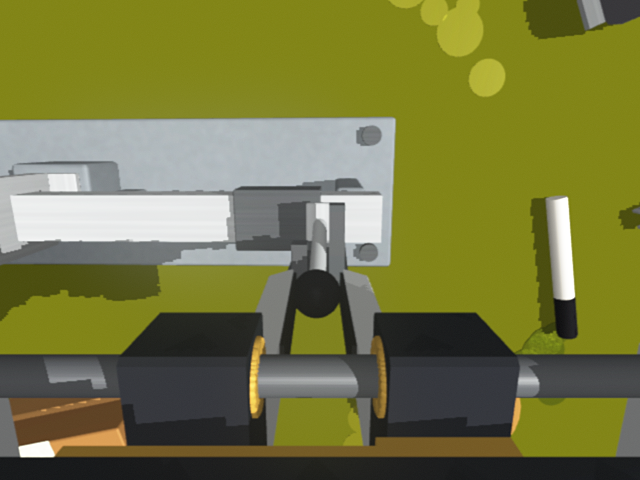

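```bash
python3 -m creep '{"translation":[[0,-0.5,0],[0,-1,0],[0,-1.5,0],[0,-1.5,0]],"yaw":[0,0,0,0],"gripper":[220,220,220,220]}' 20;
```

```text
time_s: 9.18
ee_pos: [0.6277, -0.0565, 0.1941]
eef_rot: [-3.101, -0.004, 3.099]
force: [-2.5, -5.4, -2.2]
grip_width: 0.0205
```

```bash
python3 -m creep '{"translation":[[0,-0.3,0],[0,-0.7,0],[0,-0.7,0]],"yaw":[0,0,0],"gripper":[220,220,220]}' 20; python3 -m creep '{"translation":[[0,0,0],[0,0,0],[0,0,0],[0,0,0]],"yaw":[0,0,0,0],"gripper":[205,190,175,165]}' 20;
```

```text
time_s: 9.43
ee_pos: [0.6277, -0.0568, 0.1941]
eef_rot: [-3.102, -0.005, 3.099]
force: [-1.5, 2.3, -2.2]
grip_width: 0.0207
time_s: 9.77
ee_pos: [0.6279, -0.0568, 0.1945]
eef_rot: [-3.102, -0.004, 3.099]
force: [-0.3, -0.3, -0.1]
grip_width: 0.0318
```

```bash
python3 -m creep '{"translation":[[0,0,15],[0,0,35],[0,0,55],[0,0,75],[0,0,90]],"yaw":[0,0,0,0,0],"gripper":[165,165,120,60,0]}' 15; for i in 1 2; do python3 -m creep '{"translation":[[-12,37,-12],[-24,74,-24],[-36,111,-36],[-48,148,-48],[-60,185,-60]],"yaw":[-0.104,-0.208,-0.312,-0.416,-0.52],"gripper":[0,0,0,0,0]}';done;  python3 -m creep '{"translation":[[-10,15,0],[-20,30,0],[-20,30,0],[-20,30,0],[-20,30,0]],"yaw":[0,0,0,0,0],"gripper":[0,0,0,0,0]}'
python3 - <<'E'
from m import *
o=ctrl.get_obs(); print(o['ee_pos'],o['eef_rot'])
c=wristcam(snap('wrist','w5'),o); P=cloud(c); Z=P[...,2]
def rect(c,P,lo,hi,box):
    Z=P[...,2]; m=(c['depth']>0)&(Z>lo)&(Z<hi)&(P[...,0]>box[0])&(P[...,0]<box[1])&(P[...,1]>box[2])&(P[...,1]<box[3])
    q=P[m]; r=cv2.minAreaRect((q[:,:2]*1000).astype(np.float32)); print(len(q),q.mean(0).round(4),r)
rect(c,P,.0155,.021,(.42,.56,.28,.41))
rect(load('top0'),np.load('pics/P.npy'),.0155,.021,(.42,.56,.28,.41))
c=snap('top','top2'); P=cloud(c); Z=P[...,2]
k=P[(Z>.178)&(Z<.2)&(abs(P[...,0]-.62)<.03)&(abs(P[...,1]+.06)<.03)]; f=least_squares(lambda a:np.linalg.norm(k-a,axis=1)-.011,[.62,-.06,.187],loss='soft_l1',f_scale=.001); print('knob',f.x,len(k))
E
```

```text
time_s: 10.18
ee_pos: [0.6281, -0.0569, 0.2866]
eef_rot: [-3.101, -0.002, 3.099]
force: [0.2, 0.1, 0.1]
grip_width: 0.0497
time_s: 10.6
ee_pos: [0.5673, 0.1297, 0.2264]
eef_rot: [-3.102, -0.001, 2.574]
force: [0.9, 0.2, -0.6]
grip_width: 0.0829
time_s: 11.02
ee_pos: [0.5066, 0.3165, 0.1663]
eef_rot: [-3.103, -0.001, 2.048]
force: [0.5, -0.2, -0.2]
grip_width: 0.0938
time_s: 11.43
ee_pos: [0.4871, 0.346, 0.1665]
eef_rot: [-3.103, -0.001, 2.048]
force: [1.4, -0.5, 0.1]
grip_width: 0.0944
[0.48705762 0.34595112 0.16648893] [-3.10326184e+00 -8.52099277e-04  2.04819220e+00]
4388 [0.4859 0.3443 0.0177] ((486.62908935546875, 343.0808410644531), (36.154300689697266, 80.33332824707031), 27.377531051635742)
510 [0.4884 0.3429 0.018 ] ((487.9707336425781, 342.64404296875), (36.54041290283203, 80.62704467773438), 27.558862686157227)
knob [ 0.62671993 -0.05772067  0.18678968] 102
```

View pics/w5.png

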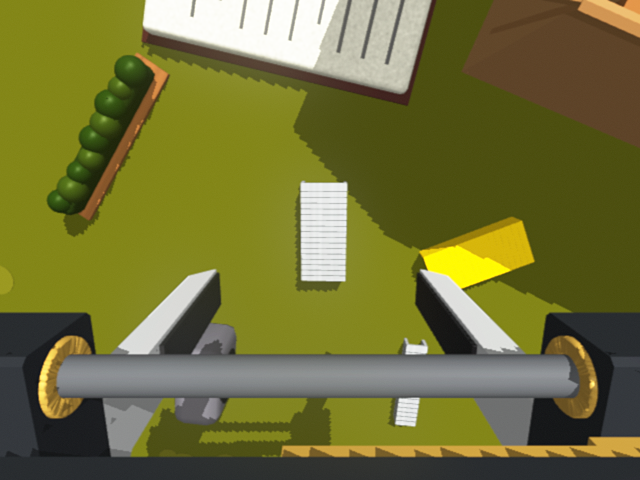

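```bash
python3 -m creep '{"translation":[[0,-3,-20],[0,-3,-45],[0,-3,-70],[0,-3,-90],[0,-3,-105]],"yaw":[0,0,0,0,0],"gripper":[103,103,103,103,103]}' 15; python3 -m creep '{"translation":[[0,0,-10],[0,0,-20],[0,0,-30],[0,0,-36],[0,0,-36]],"yaw":[0,0,0,0,0],"gripper":[103,103,103,103,103]}'
```

```text
time_s: 11.95
ee_pos: [0.4873, 0.3415, 0.0596]
eef_rot: [-3.102, -0.001, 2.046]
force: [0.7, -0.1, 0.2]
grip_width: 0.0642
time_s: 12.37
ee_pos: [0.487, 0.3411, 0.0226]
eef_rot: [-3.1, -0.001, 2.046]
force: [0.2, -1.0, 0.1]
grip_width: 0.0559
```

```bash
python3 -m creep '{"translation":[[0,0,0.5],[0,0,0.5],[0,0,0.5],[0,0,0.5],[0,0,0.5]],"yaw":[0,0,0,0,0],"gripper":[125,145,165,180,180]}' 15; python3 -m creep '{"translation":[[0,0,3],[0,0,8],[0,0,15],[0,0,25],[0,0,40]],"yaw":[0,0,0,0,0],"gripper":[180,180,180,180,180]}'
python3 - <<'E'
from m import *
o=ctrl.get_obs(); print(o['ee_pos'],o['force'],o['grip_width'])
snap('wrist','w6')
E
```

```text
time_s: 12.78
ee_pos: [0.4873, 0.3413, 0.0237]
eef_rot: [-3.101, -0.001, 2.046]
force: [-1.2, 0.2, 4.0]
grip_width: 0.036
time_s: 13.2
ee_pos: [0.487, 0.3411, 0.0641]
eef_rot: [-3.1, -0.001, 2.046]
force: [-0.1, -0.1, -0.4]
grip_width: 0.036
[0.48698606 0.34113934 0.0641007 ] [-0.11688832 -0.08518836 -0.41631858] 0.03601101905006011
```

View pics/w6.png

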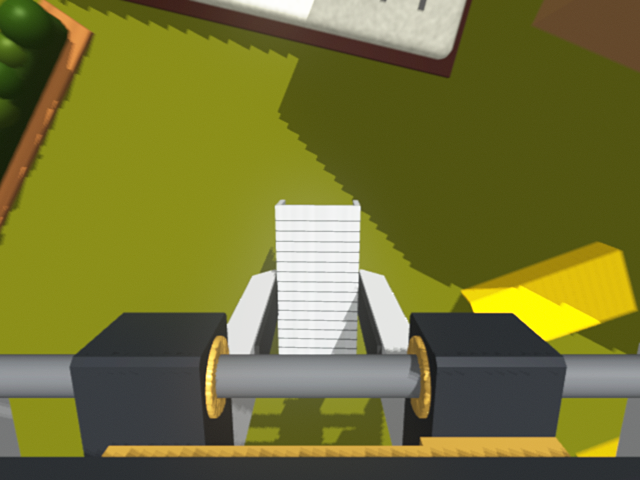

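```bash
python3 -m creep '{"translation":[[8,-30,28],[16,-60,56],[24,-90,84],[32,-120,112],[40,-150,140]],"yaw":[-0.034,-0.068,-0.102,-0.136,-0.17],"gripper":[180,180,180,180,180]}' 15; for i in 1 2; do python3 -m creep '{"translation":[[7,-36,3.6],[14,-72,7],[21,-109,10.8],[28,-145,14],[36,-181,18]],"yaw":[-0.034,-0.068,-0.102,-0.136,-0.171],"gripper":[180,180,180,180,180]}';done;  python3 -m creep '{"translation":[[0,0,0],[0,0,0],[0,0,0],[0,0,0],[0,0,0]],"yaw":[0,0,0,0,0],"gripper":[180,180,180,180,180]}'
```

```text
time_s: 13.67
ee_pos: [0.5277, 0.1929, 0.2076]
eef_rot: [-3.106, -0.001, 1.874]
force: [0.6, 0.6, -0.4]
grip_width: 0.036
time_s: 14.08
ee_pos: [0.5636, 0.01, 0.2263]
eef_rot: [-3.107, -0.001, 1.702]
force: [1.7, 0.6, -0.2]
grip_width: 0.0361
time_s: 14.5
ee_pos: [0.5994, -0.1728, 0.245]
eef_rot: [-3.107, -0.001, 1.529]
force: [-0.5, 0.5, -0.5]
grip_width: 0.0359
time_s: 14.92
ee_pos: [0.5994, -0.1716, 0.2452]
eef_rot: [-3.107, -0.001, 1.531]
force: [0.7, -0.2, -0.9]
grip_width: 0.0359
```

```bash
python3 - <<'E'
from m import *
o=ctrl.get_obs(); print(o['ee_pos'],o['eef_rot'])
c=wristcam(snap('wrist','w7'),o); P=cloud(c); Z=P[...,2]; D=c['depth']>0
print(o['ee_pos']-ctrl.get_obs()['ee_pos'])
q=P[D&(abs(Z-.125)<.003)&(abs(P[...,0]-.6)<.03)&(P[...,1]<-.05)]
for y in np.arange(-.25,-.05,.01):
    s=q[abs(q[:,1]-y)<.003]
    if len(s)>20: print(round(y,3),len(s),np.percentile(s[:,0],[1,99]).round(4),np.percentile(s[:,0],[1,99]).mean().round(4))
T=Z[D&(P[...,2]>.2)&(P[...,2]<.26)&(abs(P[...,0]-.6)<.03)]
s=P[D&(Z>.222)&(Z<.25)&(abs(P[...,0]-.6)<.025)&(abs(P[...,1]+.17)<.06)]; print('stick top',len(s),s.min(0),s.max(0))
E
```

```text
[ 0.59944463 -0.1715728   0.24524139] [-3.10731515e+00 -7.86636281e-04  1.53066890e+00]
[-3.62672120e-05  1.33403962e-04 -8.48879047e-07]
-0.14 340 [0.5859 0.6137] 0.5998
-0.13 343 [0.5865 0.614 ] 0.6002
-0.12 345 [0.5869 0.6143] 0.6006
-0.11 352 [0.5875 0.6145] 0.601
stick top 12883 [ 0.57500602 -0.19942237  0.22247369] [ 0.62499516 -0.12857269  0.24994147]
```

View pics/w7.png

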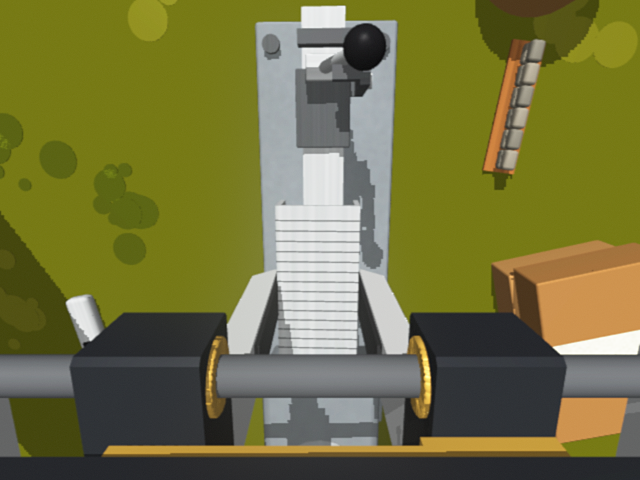

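```bash
python3 - <<'E'
from m import *
c=load('w7'); M=c['tool_from_camera']; v,u=np.mgrid[0:480,0:640]; d=c['depth']
q=np.stack([(u-c['cx'])/c['fx']*d,(v-c['cy'])/c['fy']*d,d],-1)@M[:3,:3].T+M[:3,3]
s=(d>0)&(abs(q[...,2]-.006)<.004)&(abs(q[...,1])<.03)
print(c['cx'],s.sum())
for r in range(206,265,10):
    w=np.nonzero(s[r])[0]
    if len(w): print(r,w.min(),w.max(),q[r,w.min(),1].round(4),q[r,w.max(),1].round(4),((q[r,w.min(),1]+q[r,w.max(),1])/2).round(5),q[r,w,2].min().round(4),q[r,w,2].max().round(4))
E
```

```text
317.73977748753975 12478
206 275 359 -0.0183 0.0174 -0.00045 0.0037 0.008
216 275 359 -0.0184 0.0174 -0.00049 0.0043 0.008
226 276 359 -0.0179 0.0175 -0.00023 0.0042 0.0078
236 276 358 -0.0181 0.0173 -0.00037 0.0047 0.0074
246 276 358 -0.0182 0.0174 -0.00041 0.0048 0.0083
256 276 358 -0.0183 0.0174 -0.00043 0.0043 0.0074
```

```bash
python3 -m creep '{"translation":[[0.4,0,-18],[0.4,0,-38],[0.4,0,-58],[0.4,0,-75],[0.4,0,-88]],"yaw":[0.002,0.002,0.002,0.002,0.002],"gripper":[180,180,180,180,180]}' 15; python3 -m creep '{"translation":[[0,0,-1],[0,0,-3],[0,0,-5]],"yaw":[0,0,0],"gripper":[180,180,180]}'
```

```text
time_s: 15.38
ee_pos: [0.5995, -0.1707, 0.1558]
eef_rot: [-3.106, -0.001, 1.534]
force: [0.4, 0.4, -0.4]
grip_width: 0.0361
time_s: 15.63
ee_pos: [0.5999, -0.1704, 0.1517]
eef_rot: [-3.107, -0.001, 1.534]
force: [-0.0, -0.2, -0.4]
grip_width: 0.0361
```

```bash
python3 -m creep '{"translation":[[0,0,-1.5],[0,0,-3],[0,0,-4.5],[0,0,-6]],"yaw":[0,0,0,0],"gripper":[180,180,180,180]}'
```

```text
time_s: 15.97
ee_pos: [0.6, -0.1704, 0.1459]
eef_rot: [-3.108, -0.001, 1.534]
force: [-0.3, 0.1, -0.8]
grip_width: 0.0358
```

Legs are past the rail top without contact; continue.

```bash
python3 -m creep '{"translation":[[0,0,-2],[0,0,-4],[0,0,-6],[0,0,-8],[0,0,-9.5]],"yaw":[0,0,0,0,0],"gripper":[180,180,180,180,180]}'; python3 -m creep '{"translation":[[0,0,-1],[0,0,-2]],"yaw":[0,0],"gripper":[180,180]}'
```

```text
time_s: 16.38
ee_pos: [0.5999, -0.1704, 0.1361]
eef_rot: [-3.108, -0.001, 1.534]
force: [-0.5, -0.4, 0.3]
grip_width: 0.036
time_s: 16.55
ee_pos: [0.5999, -0.1704, 0.1339]
eef_rot: [-3.107, -0.001, 1.534]
force: [-0.3, 1.5, -0.3]
grip_width: 0.0356
```

```bash
python3 -m creep '{"translation":[[0,0,-1],[0,0,-1]],"yaw":[0,0],"gripper":[180,180]}'; python3 -m creep '{"translation":[[0,0,0],[0,0,0],[0,0,0],[0,0,0],[0,0,0]],"yaw":[0,0,0,0,0],"gripper":[165,150,140,125,115]}'; python3 -m creep '{"translation":[[0,0,10],[0,0,30],[0,0,60],[0,0,85],[0,0,110]],"yaw":[0,0,0,0,0],"gripper":[115,115,115,115,115]}' 
python3 - <<'E'
from m import *
c=snap('top','top3'); P=cloud(c); Z=P[...,2];D=c['depth']>0
o=ctrl.get_obs(); print(o['ee_pos'],o['eef_rot']); snap('scene','s3')
c=wristcam(snap('wrist','w8'),o)
E
```

```text
time_s: 16.72
ee_pos: [0.6, -0.1704, 0.1329]
eef_rot: [-3.108, -0.001, 1.534]
force: [0.1, -0.2, -0.5]
grip_width: 0.0359
time_s: 17.13
ee_pos: [0.6, -0.1704, 0.133]
eef_rot: [-3.108, -0.001, 1.534]
force: [-0.2, 1.4, -0.3]
grip_width: 0.0504
time_s: 17.55
ee_pos: [0.5999, -0.1704, 0.2453]
eef_rot: [-3.109, -0.0, 1.534]
force: [-0.6, 0.1, 0.0]
grip_width: 0.0517
[ 0.60105846 -0.17076233  0.25082403] [-3.11520095e+00  1.60207374e-03  1.53446821e+00]
```

View pics/w8.png

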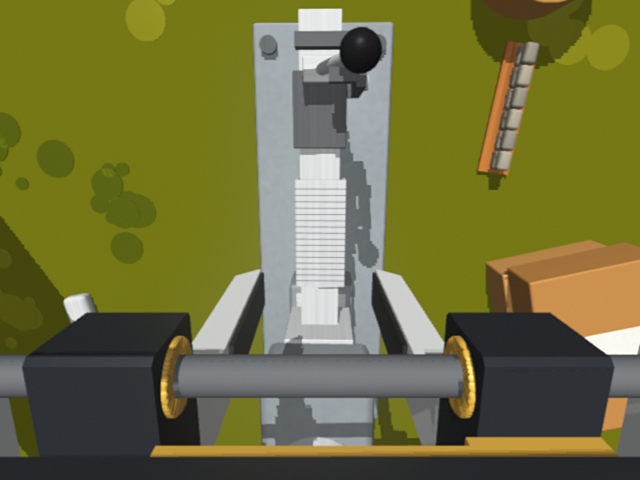

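```bash
for i in 1 2; do python3 -m creep '{"translation":[[2,11,1],[5,22,1],[7,33,1],[10,45,1],[13,57,1]],"yaw":[-0.12,-0.24,-0.36,-0.48,-0.6],"gripper":[136,136,136,136,136]}' 20; done; python3 -m creep '{"translation":[[0,0,0],[0,0,0],[0,0,0],[0,0,0],[0,0,0]],"yaw":[-0.12,-0.24,-0.36,-0.36,-0.36],"gripper":[136,136,136,136,136]}'
python3 - <<'E'
from m import *
o=ctrl.get_obs(); print(o['ee_pos'],o['eef_rot'])
c=wristcam(snap('wrist','w9'),o); P=cloud(c); Z=P[...,2];D=c['depth']>0
k=P[D&(Z>.178)&(Z<.2)&(abs(P[...,0]-.62)<.03)&(abs(P[...,1]+.06)<.025)]; f=least_squares(lambda a:np.linalg.norm(k-a,axis=1)-.011,[.62,-.06,.187],loss='soft_l1',f_scale=.001); print('knob',f.x,len(k))
s=P[D&(abs(Z-.127)<.006)&(abs(P[...,0]-.6)<.025)&(P[...,1]<-.1)&(P[...,1]>-.24)]
for y in np.arange(-.24,-.1,.01):
    t=s[abs(s[:,1]-y)<.004]
    if len(t)>20: print(y.round(3),len(t),np.median(t[:,2]).round(4),np.ptp(t[:,0]).round(4))
E
```

```text
time_s: 18.12
ee_pos: [0.6132, -0.113, 0.2456]
eef_rot: [-3.11, 0.001, 0.928]
force: [-0.1, -0.0, -0.0]
grip_width: 0.0438
time_s: 18.53
ee_pos: [0.626, -0.0554, 0.2455]
eef_rot: [-3.109, 0.003, 0.322]
force: [0.3, 0.4, 0.2]
grip_width: 0.0439
time_s: 18.95
ee_pos: [0.6257, -0.0554, 0.2449]
eef_rot: [-3.109, 0.004, -0.034]
force: [0.4, -0.2, 0.2]
grip_width: 0.044
[ 0.62572192 -0.05543639  0.24486063] [-3.10894664  0.00399637 -0.03403683]
knob [ 0.62548037 -0.05725103  0.18635604] 1133
-0.24 369 0.1252 0.0403
-0.23 416 0.1246 0.0281
-0.22 424 0.1246 0.0286
-0.21 393 0.1253 0.0359
-0.2 558 0.1269 0.0368
-0.19 560 0.1269 0.0364
-0.18 550 0.1268 0.0372
-0.17 544 0.1269 0.0366
-0.16 536 0.1268 0.0363
-0.15 540 0.1269 0.0363
-0.14 551 0.1269 0.0365
-0.13 555 0.1266 0.0368
-0.12 409 0.1246 0.0283
-0.11 350 0.1248 0.0324
```

```bash
python3 -m creep '{"translation":[[0.8,-2,-8],[0.8,-2,-20],[0.8,-2,-32],[0.8,-2,-44],[0.8,-2,-50]],"yaw":[0,0,0,0,0],"gripper":[136,136,136,136,136]}' 20; python3 -m creep '{"translation":[[0,0,0],[0,0,0],[0,0,0],[0,0,0],[0,0,0]],"yaw":[0,0,0,0,0],"gripper":[160,180,200,220,220]}'
```

```text
time_s: 19.42
ee_pos: [0.6259, -0.0574, 0.1922]
eef_rot: [-3.109, 0.007, -0.033]
force: [-0.4, -0.2, 0.4]
grip_width: 0.0439
time_s: 19.83
ee_pos: [0.6261, -0.0573, 0.1928]
eef_rot: [-3.109, 0.006, -0.033]
force: [-0.4, 1.0, 0.4]
grip_width: 0.0203
```

```bash
python3 -m creep '{"translation":[[0,1,0],[0,2,0],[0,3,0],[0,3.2,0],[0,3.2,0]],"yaw":[0,0,0,0,0],"gripper":[220,220,220,220,220]}' 20
```

```text
time_s: 20.25
ee_pos: [0.626, -0.0556, 0.1928]
eef_rot: [-3.111, 0.006, -0.034]
force: [-0.0, -9.7, -1.0]
grip_width: 0.0209
```

```bash
python3 -m creep '{"translation":[[-5,1.4,1.6],[-10,1.6,2.9],[-15,1.8,3.8],[-20,2,4.3],[-23,2.1,4.4]],"yaw":[0,0,0,0,0],"gripper":[220,220,220,220,220]}' 20; python3 -m creep '{"translation":[[0,1.2,0]],"yaw":[0],"gripper":[220]}'
```

```text
time_s: 20.67
ee_pos: [0.6029, -0.0551, 0.1977]
eef_rot: [-3.114, 0.004, -0.035]
force: [0.6, -10.4, -0.6]
grip_width: 0.0207
time_s: 20.75
ee_pos: [0.6025, -0.0555, 0.1978]
eef_rot: [-3.116, 0.004, -0.036]
force: [0.1, -10.1, -4.9]
grip_width: 0.0212
```

```bash
python3 -m creep '{"translation":[[-0.1,-3,0],[-0.3,-7,0],[-0.4,-11,0],[-0.6,-15.5,0],[-0.7,-20,0]],"yaw":[0,0,0,0,0],"gripper":[220,220,220,220,220]}' 20; for i in 1 2; do python3 -m creep '{"translation":[[-0.1,-2,0],[-0.2,-4,0],[-0.2,-6,0],[-0.3,-8,0],[-0.4,-10,0]],"yaw":[0,0,0,0,0],"gripper":[220,220,220,220,220]}' 20; done
```

```text
time_s: 21.17
ee_pos: [0.6017, -0.077, 0.1978]
eef_rot: [-3.119, 0.004, -0.036]
force: [0.2, -9.4, -2.7]
grip_width: 0.0207
time_s: 21.58
ee_pos: [0.6012, -0.0884, 0.1978]
eef_rot: [-3.121, 0.004, -0.037]
force: [0.1, -9.3, -3.4]
grip_width: 0.0206
time_s: 22.0
ee_pos: [0.6008, -0.0997, 0.1978]
eef_rot: [-3.123, 0.004, -0.038]
force: [0.4, -7.8, -1.9]
grip_width: 0.0207
```

```bash
python3 -m creep '{"translation":[[-0.1,-1.5,0],[-0.1,-3,0],[-0.2,-4.5,0],[-0.2,-6,0],[-0.2,-6.5,0]],"yaw":[0,0,0,0,0],"gripper":[220,220,220,220,220]}' 20;  python3 -m creep '{"translation":[[0,-0.7,0],[0,-1.4,0],[0,-2,0],[0,-2,0]],"yaw":[0,0,0,0],"gripper":[220,220,220,220]}' 20
```

```text
time_s: 22.42
ee_pos: [0.6005, -0.1076, 0.1977]
eef_rot: [-3.124, 0.003, -0.039]
force: [0.4, -7.6, -3.7]
grip_width: 0.0205
time_s: 22.75
ee_pos: [0.6005, -0.1101, 0.1978]
eef_rot: [-3.125, 0.003, -0.039]
force: [0.4, -6.2, -2.1]
grip_width: 0.0208
```

```bash
python3 -m creep '{"translation":[[0,-0.5,0],[0,-1,0],[0,-1,0],[0,-1,0]],"yaw":[0,0,0,0],"gripper":[220,220,220,220]}' 20
```

```text
time_s: 23.08
ee_pos: [0.6006, -0.1107, 0.198]
eef_rot: [-3.125, 0.003, -0.039]
force: [-0.3, 1.2, -0.2]
grip_width: 0.0204
```

```bash
python3 -m creep '{"translation":[[0,0,0],[0,0,0],[0,0,0],[0,0,0],[0,0,0]],"yaw":[0,0,0,0,0],"gripper":[205,190,170,150,136]}' 20; python3 -m creep '{"translation":[[0,0,10],[0,0,30],[0,0,55],[0,0,80],[0,0,100]],"yaw":[0,0,0,0,0],"gripper":[136,136,136,136,136]}'; python3 -m creep '{"translation":[[0,20,0],[0,40,0],[0,60,0],[0,60,0],[0,60,0]],"yaw":[0,0,0,0,0],"gripper":[136,136,136,136,136]}'
python3 - <<'E'
from m import *
snap('top','topf'); snap('scene','sf')
o=ctrl.get_obs(); print(o['ee_pos'],o['force'])
c=wristcam(snap('wrist','wf'),o)
for n,c in(('wrist',c),('top',load('topf'))):
    P=cloud(c); Z=P[...,2];D=c['depth']>0
    k=P[D&(Z>.18)&(Z<.21)&(abs(P[...,0]-.6)<.03)&(abs(P[...,1]+.11)<.025)]
    if len(k):
        f=least_squares(lambda a:np.linalg.norm(k-a,axis=1)-.011,[.6,-.11,.19],loss='soft_l1',f_scale=.001); print(n,'knob',f.x,len(k))
    s=P[D&(abs(Z-.127)<.0014)&(abs(P[...,0]-.6)<.016)&(P[...,1]<-.1)&(P[...,1]>-.27)]
    if len(s): print('crown y',np.percentile(s[:,1],[1,99]),'z',np.median(s[:,2]))
im=load('topf')['pixels'][195:275,325:525,::-1]; a=cv2.resize(im,None,fx=4,fy=4,interpolation=cv2.INTER_CUBIC)
b=cv2.resize(load('wf')['pixels'][:,:,::-1],(373,280)); e=cv2.resize(load('sf')['pixels'][210:360,170:400,::-1],(427,280))
cv2.imwrite('pics/fin.png',np.vstack([a,np.hstack([b,e])]))
a,b=load('top0')['pixels'].astype(int),load('topf')['pixels'].astype(int)
m=(abs(a-b).sum(-1)>90).astype(np.uint8); k,l,s,_=cv2.connectedComponentsWithStats(m); print(s[1:][s[1:,4]>25])
E
```

```text
time_s: 23.5
ee_pos: [0.6006, -0.1107, 0.1981]
eef_rot: [-3.125, 0.003, -0.039]
force: [-0.6, 0.2, -0.1]
grip_width: 0.0406
time_s: 23.92
ee_pos: [0.6006, -0.1108, 0.301]
eef_rot: [-3.125, 0.001, -0.039]
force: [-0.9, -0.3, 1.1]
grip_width: 0.0439
time_s: 24.33
ee_pos: [0.6007, -0.0502, 0.3018]
eef_rot: [-3.125, 0.0, -0.038]
force: [-0.2, -0.5, -0.8]
grip_width: 0.0438
[ 0.6006488  -0.05133027  0.3013963 ] [-0.38545298 -0.48928288 -0.17619044]
wrist knob [ 0.60234133 -0.110606    0.19059673] 787
crown y [-0.24040943 -0.16183561] z 0.12693611663596438
crown y [-0.24100058 -0.20904247] z 0.12706515850568176
[[  424   111    23    47   284]
 [  340   119     4    21    32]
 [  349   134    67    61  1404]
 [  341   142     6    10    39]
 [  432   147    12     7    54]
 [  315   154    15    17   176]
 [  381   157     7     6    32]
 [  432   156    11     7    53]
 [  340   159     5    13    40]
 [  316   173    23    27   480]
 [  453   185   138    57  2480]
 [  329   207   125   121  5118]
 [  360   207     6     6    28]
 [  519   207     8    11    43]
 [  606   273    25    90   432]
 [  157   276    49    32   842]
 [  303   322    13    69   198]
 [  434   335    13    83   651]
 [  449   378   138    55  1983]
 [  552   389     9    12    27]
 [  153   392   279    88 13910]
 [  558   439     8    24   133]
 [  494   444    78    36  1670]
 [    0   473     5     7    31]
 [  319   473    27     7   105]
 [  160   477    30     3    56]]
```

View pics/fin.png

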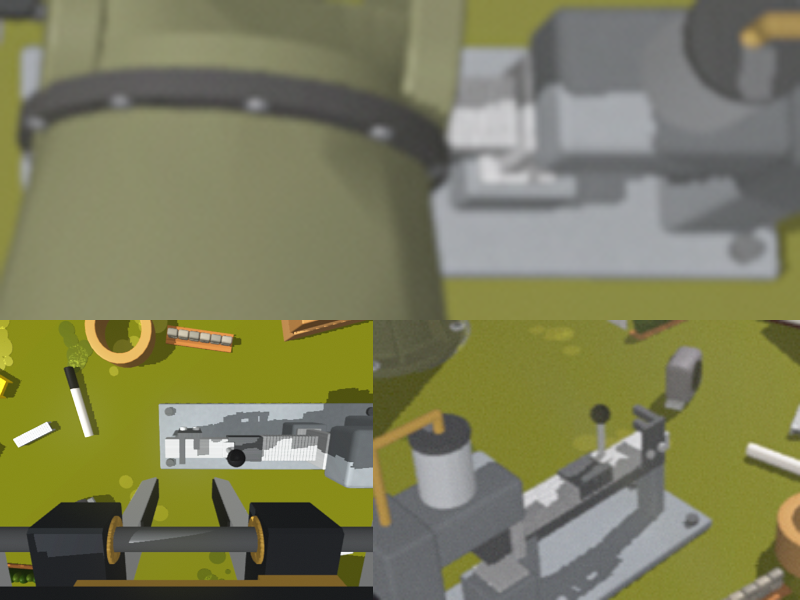

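```bash
python3 -m creep '{"translation":[[0,0,0],[0,0,0],[0,0,0]],"yaw":[0,0,0],"gripper":[136,136,136]}'; python3 -c "
from station import ctrl
print(ctrl.hand_in())"
```

```text
time_s: 24.73
ee_pos: [0.6006, -0.052, 0.3012]
eef_rot: [-3.125, 0.001, -0.041]
force: [-0.2, -0.2, -0.1]
grip_width: 0.0441
the job is handed in; nothing more can be done
None
```

The stapler is reloaded and handed in at about 24.7 s of the 72 s allowed, with the gripper clear of everything. The stick is fully forward against the nose, held there by the follower.

**What I did, in order:**
- **Draw back and catch:** I drew the knob back until it met the end stop at about 0.127 m of travel (about 17 N at the tool). I tipped it into the catch, eased it onto the keeper and let go. A later camera check showed it had stayed back.
- **Lay the stick:** I laid the wide stick over the rail with no contact force. Its crown measured 0.127 m above the table, which is fully seated.
- **Ease home:** I drew the knob back 1.7 mm, tipped it upright and eased the follower forward under grip. The spring load on the tool then fell to about zero, showing the follower was resting on the stick.

**Last checks:**
- **Stick:** the crown runs from y = -0.2404 to about -0.162, with the nose at -0.241.
- **Knob:** it stands upright at y = -0.1106, which puts the follower at about 0.068 m, as expected for the 80 mm stick.

**Incomplete or off:**
- **Top camera:** the arm blocked most of its final view of the magazine. The follower, knob and rear of the stick rest on the wrist and scene pictures; the top view only confirmed the stick's front end at the nose.
- **Bystanders:** an image comparison meant to confirm they had not moved was swamped by the arm and its shadow. I did not touch any of them, and those I could see in the last pictures looked in place.
- **Tool tilt:** the tool tilted up to about 2° while pulling against the spring, with no visible effect on the placing.

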